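# Index the rotary table one hole

### The arm

A 6-joint arm with a two-finger parallel gripper is mounted at the origin on the work surface; the furniture and walls round the work are solid. World frame = base frame: x ahead of the robot, y to its left, z up, the work surface at z = 0. Lengths are in m, angles in rad, forces in N, time in s.
With the tool pointing down it reaches from about 0.35 to 0.975 m from the base axis. Payload 4.9 kg.
Tool frame: the origin (TCP) lies midway between the tips of the shut fingers; the grasp point (between the pads) lies 19 mm behind it; z points along the fingers, y is the direction in which the jaws open and shut (so a half turn about z gives the same grasp; the last joint's range is limited). The gripper opens to 85 mm and grips with 20 to 120 N. Pads are 22 mm wide; open, the fingers measure 114 mm over their backs; the gripper's body (76 mm by 85 mm) begins 54 mm behind the grasp point. The pads swing forward as they close: fully open they stand 13 mm farther back than shut.
Start: joints at [-1.4, 0.053, 1.613, -0, 1.476, -0.119], TCP at [0.179, -0.599, 0.231] pointing down, gripper open.
Joint ranges: [-3.01, 3.01], [-1.01, 2.22], [0.06, 2.58], [-1.02, 4.17], [0.09, 2.62], [-3.14, 3.14]. Speed limits (rad/s): [2.57, 2.57, 3.14, 3.14, 3.14, 3.14].

### API

Orientations are given as a unit quaternion [w, x, y, z].
In Python, from plant import manip, cams gives the robot as it stands.
- The arm moves only by the tool jog_arm, never from a script. Its argument "targets" is a list of rows, each a list of 4 numbers: the shift along the tool's x, y, z in m, then the turn about the tool's z in degrees. A call has 1 to 5 rows; each row is the pose to reach, as a shift and turn from the pose commanded when the call began, along the tool's axes at that moment; what a row does not reach only later rows make up. A row lasts 1/12 s, in which the tool goes at most 41.7 mm and 7.16 degrees, less where a joint would pass 70% of its speed; a pose out of reach is approached as far as the arm can. A call with a gripper value outside its range is refused whole. "fingers" is the opening, from 0 (shut) to 1 (fully open), set as the call begins (left out, the last holds). The fingers move at their own pace and stop on an object; the grip force is fixed at half the most. Time passes only in rows, so rows that repeat a pose let the fingers close. It gives the time, the measured TCP pose, the force and the opening at its end, in the units of the state.
- manip.state(): the state, without advancing time (a new reading comes with each control period).
- cams.grab_frame(name): name is "scene" or "top"; returns the picture (420x560x3 uint8, red, green, blue); there is no depth.
- cams.get_calibration(name): a dict with "camera_matrix" (3x3 intrinsics, pixels), "cam_to_world" (4x4, takes a point from camera to world coordinates). Camera axes: x right, y up, looking along -z (the intrinsics and any distortion apply to the point x, -y, -z); pixel columns grow to the right and rows downward; lengths in m; the calibration is good to about 2 mm. A picture is of the moment at which its call begins. get_calibration takes no time and is no camera call.
- manip.job_done(): hands the job in, once; it reports no verdict.
The state is a dict: "time": time; "joint_pos": joint angles; "joint_vel": joint speeds; "joint_efforts": joint torques, N m; "tool_pos": TCP position; "tool_rot": TCP orientation; "contact_force": force on the tool from outside, world axes, zero at the start; "ft_torque": the same for the moment, N m; "gripper_width": opening from 0.0 (shut) to 1.0 (fully open).
Only numpy, scipy, OpenCV 4.12 (cv2) and the standard library are available. Lean on these libraries where they do the work, as an engineer would, in place of code of your own. Each camera call takes 0.05 s, during which the arm holds its last target. There are 200 camera calls.

### The job

Bring the ring on the small indexing table round to its next position: with the fingertips only, press the spring plunger's black head in, push the table clockwise (seen from above, the way the yellow chevrons point) as far as the next hole, one eighth of a turn on, and let the plunger spring fully up into that hole so that the table is locked. Pinch and lift nothing; leave the ring lying in its nest and do not disturb the things standing around.

Things in the scene. Friction and masses are not known exactly. Their poses are not given: they have to be found in the camera images.
- index_base: The fixed indexing table unit: round green housing 240 mm in diameter (260 mm at the foot flange), with a steel index plate on top at z = 56 mm that has a dark circular groove and 8 holes, 45 degrees apart, on a circle of 100 mm radius. Origin: on the bench, on the table's vertical turning axis; z up. At the start the plunger sits in the hole on this body's +x axis. Between the holes the plate has yellow chevrons that point clockwise.
- index_table (a joint): Angle of the dark steel turning table (124 mm disc, top at z = 74 mm, with an arm that carries plunger and fin), rad; 0 at the start, grows clockwise seen from above; next hole at 0.785. Locked (about 0.01 rad of play) while the plunger is up in a hole; when freed it turns stiffly with about 0.2 N m (2 N at the plunger) and stays where it is left.
- index_plunger (a joint): How far the plunger is pressed down, m; 0 = up and locked in a hole, 0.013 = end stop. Straight down against a spring: 4 N at the start, about 9 N at the end stop. Its rounded nose must be down 8 mm to be wholly out of the hole. Between holes the plate holds the plunger down at about 8 mm by itself, so the head may be let go there, and the plunger snaps up by itself when the table comes to a hole.
- plunger_head (a point): Centre of the top of the plunger's flat round black head (36 mm in diameter), 100 mm from the turning axis; z = 106 mm when the plunger is up. Moves with table and plunger; its own z is up.
- drive_fin (a point): Middle of the top edge of the face, towards the plunger, of the red upright fin fixed to the table's arm beside the head on its clockwise side. The fin is 6 mm thick, 34 mm long (radially), its top at z = 131 mm, which is 25 mm above the head when that is up; the face lies 19.5 mm from the head's centre. Pushing clockwise on this face turns the table.
- next_hole (a point): The mouth of the next hole clockwise, on the index plate's top (z = 56 mm), where the plunger must end. Fixed on the base.
- work_ring: Loose grey steel setting ring, 50 mm in diameter and 16 mm high, lying in a shallow brass nest (63 mm outside diameter, 6 mm high) at the middle of the table; its underside (origin) is at z = 74 mm. It rides round with the table.
- grease_tin: Bystander: round tin with green lid, 67 mm in diameter, 31 mm high, loose on the bench; origin at the centre of its underside.
- v_block: Bystander: grey steel V-block 40 x 48 x 34 mm, loose on the bench; origin at the centre of its underside.
- oil_bottle: Bystander: small yellowish oil bottle with red spout, 46 mm in diameter, 134 mm high, loose on the bench; origin at the centre of its underside.
Not all that is in view belongs to the job. Leave any purple look-alike of the work_ring alone.

How it is judged:
By the outcome, as a careful person would: the job done as asked, in the order asked, and still so for the second after the job is handed in, with the robot touching nothing.
It also fails if it takes over 48 s, if anything falls off the work surface, if the arm or the gripper's body presses on something with over 40 N, if the wrist force passes 120 N, or if a joint passes its speed limit or range.

## Working session

There is one attempt and no reset: what is moved stays moved. The work goes in short steps, Python scripts to look and compute and a tool call to move; the robot and the scene stay as the last step left them, time stands still between calls to the robot, and variables do not carry over. Pictures are saved under pics/ and viewed, about 8 in all and at most 12, crops included, and the job is handed in when it is done.

Besides the shell and the picture viewer there is one more tool, called as name(argument=value, ...), one argument or row to a line, values as JSON. jog_arm: Moves the arm, as the interface text tells. Its arguments: {"type":"object","properties":{"targets":{"type":"array"},"fingers":{"type":"number"}},"required":["targets"]}

```bash
mkdir -p pics; cat > h.py <<'E'
import numpy as np,cv2
from plant import manip,cams
def grab(n,f):
    im=cams.grab_frame(n); cv2.imwrite('pics/'+f,im[:,:,::-1]); return im
def ray(n,u,v,z):
    c=cams.get_calibration(n);K=np.array(c["camera_matrix"]);T=np.array(c["cam_to_world"])
    d=np.linalg.solve(K,[u,v,1.]);d=T[:3,:3]@[d[0],-d[1],-d[2]];o=T[:3,3]
    return o+d*(z-o[2])/d[2]
def proj(n,p):
    c=cams.get_calibration(n);K=np.array(c["camera_matrix"]);T=np.array(c["cam_to_world"])
    q=T[:3,:3].T@(np.array(p)-T[:3,3]);q=K@[q[0],-q[1],-q[2]];return q[:2]/q[2]
E
python3 - <<'E'
from h import *
a=grab('scene','s0.png');b=grab('top','t0.png')
for n in('scene','top'):
    c=cams.get_calibration(n);print(c)
print(manip.state())
E
```

```text
{'camera_matrix': array([[422.67136555,   0.        , 281.32984268],
       [  0.        , 422.67136555, 212.24521624],
       [  0.        ,   0.        ,   1.        ]]), 'cam_to_world': array([[-0.89107735,  0.3035265 , -0.33742084,  0.28496557],
       [-0.45340632, -0.5624292 ,  0.69144494,  0.59648414],
       [ 0.02009652,  0.76911966,  0.63878876,  0.72024064],
       [ 0.        ,  0.        ,  0.        ,  1.        ]])}
{'camera_matrix': array([[384.58972614,   0.        , 273.5441655 ],
       [  0.        , 384.58972614, 204.96580579],
       [  0.        ,   0.        ,   1.        ]]), 'cam_to_world': array([[ 0.02047244,  0.9911498 , -0.13115999,  0.45975513],
       [-0.99958037,  0.01760226, -0.02300531, -0.04638242],
       [-0.020493  ,  0.13157593,  0.99109425,  0.93673413],
       [ 0.        ,  0.        ,  0.        ,  1.        ]])}
{'time': 0.1, 'joint_pos': array([-1.39995687e+00,  5.33126736e-02,  1.61416677e+00,  2.23174760e-06,
        1.47600874e+00, -1.18998245e-01]), 'joint_vel': array([-0.00107733,  0.00035753, -0.00261975, -0.00196075,  0.00094748,
        0.00011853]), 'joint_efforts': array([ 1.19105338e-03, -3.94900954e+01, -3.71360600e+01,  1.51418899e-06,
        3.93377995e-03, -2.95636262e-07]), 'tool_pos': array([ 0.17852735, -0.59836484,  0.23016641]), 'tool_rot': array([-9.47475603e-04,  9.89517199e-01,  1.44411963e-01, -2.34535081e-05]), 'contact_force': array([ 0.15605624,  0.16112077, -0.35106495]), 'ft_torque': array([-0.0182201 , -0.01622151,  0.02436189]), 'gripper_width': 1.001791271467123}
```

View pics/s0.png

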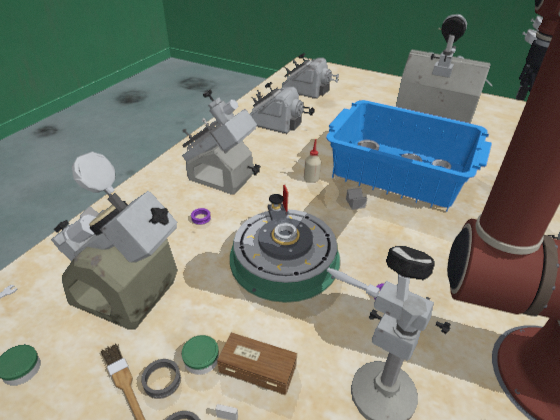

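View pics/t0.png

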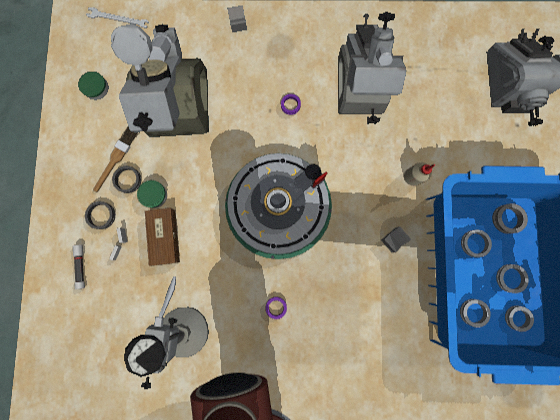

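The scene view shows the head near (277,200), the red fin near (286,198) and the ring at (286,232). In the top view the head is at about (314,172), the fin at (320,181) and the ring at (278,201). Purple look-alikes are at (290,103) and (276,307) in top, and the dark object on the dial gauge at (145,355) could be mistaken for the head. I choose the head on the index table and check it in a close crop.

```bash
python3 - <<'E'
from h import *
a=cv2.imread('pics/s0.png')[170:300,220:350];b=cv2.imread('pics/t0.png')[140:270,215:345]
cv2.imwrite('pics/c0.png',np.hstack([cv2.resize(x,(400,400),interpolation=cv2.INTER_CUBIC)for x in (a,b)]))
E
```

```text
(no output)
```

View pics/c0.png

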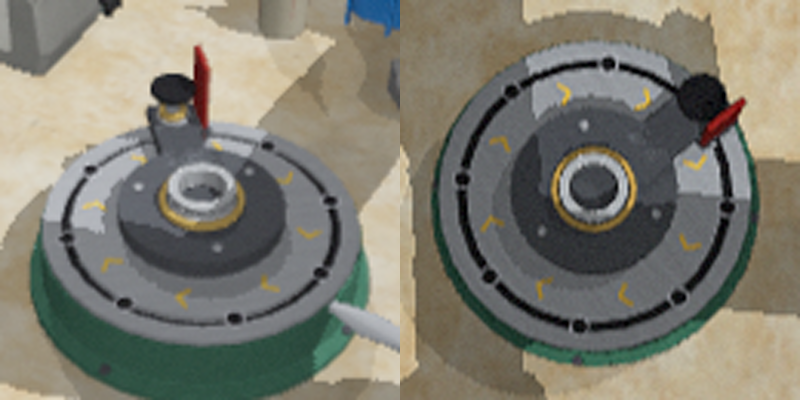

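```bash
python3 - <<'E'
from h import *
from scipy.optimize import least_squares
s=130/400
H=np.array([(608,64),(512,91),(463,179),(489,276),(579,326),(679,297),(728,207)],float)
P=np.array([ray('top',215+(u-400)*s,140+v*s,.056)[:2] for u,v in H])
k=np.arange(1,8)*np.pi/4   # counterclockwise from plunger
f=lambda p:(p[:2]+.1*np.c_[np.cos(p[2]+k),np.sin(p[2]+k)]-P).ravel()
r=least_squares(f,[.47,-.05,-.6]);print(r.x,np.abs(r.fun).max())
hd=ray('top',215+302*s,140+98*s,.106);print('head top',hd,np.linalg.norm(hd[:2]-r.x[:2]),np.arctan2(*(hd[:2]-r.x[:2])[::-1]))
print('head scene',ray('scene',220+173*s,170+88*s,.106),'ring',ray('top',278,200.1,.09),ray('scene',220+203*s,170+183*s,.09))
print('hole scene',ray('scene',220+331*s,170+201*s,.056),'model next',r.x[:2]+.1*np.array([np.cos(r.x[2]-np.pi/4),np.sin(r.x[2]-np.pi/4)]))
for n,u,v in(('bottle',422,173),('vblock',397,238)):print(n,ray('top',u,v,.03))
E
```

```text
[ 0.58181189 -0.03644251 -0.87581466] 0.000686371880431802
head top [ 0.64471688 -0.11272933  0.106     ] 0.09887727473093762 -0.8812430229302692
head scene [ 0.64296994 -0.10768637  0.106     ] ring [ 0.58290413 -0.03641759  0.09      ] [ 0.58154782 -0.03712511  0.09      ]
hole scene [ 0.50359612 -0.0988394   0.056     ] model next [ 0.57278256 -0.13603404]
bottle [ 0.66297026 -0.37801537  0.03      ]
vblock [ 0.50702273 -0.31542466  0.03      ]
```

```bash
cat >> h.py <<'E'
C=np.array([.582,-.0365]);PHI=-.876
def to(x,y,z,ang):
    from scipy.spatial.transform import Rotation as R
    s=manip.state();q=s['tool_rot'];M=R.from_quat(np.r_[q[1:],q[0]]).as_matrix()
    d=M.T@(np.array([x,y,z])-s['tool_pos']);a=np.degrees(np.arctan2(M[1,0],M[0,0]))
    print('t',round(s['time'],2),'pos',s['tool_pos'].round(4),'xang',a.round(1),'F',s['contact_force'].round(1),'shift',d.round(4),'turn',round(a-ang,1))
def arc(th,off=0,z=.1,r=.1):
    "target pose: head angle th (rad cw), tip off m cw beyond the head centre"
    p=PHI-th; q=C+r*np.array([np.cos(p),np.sin(p)])+off*np.array([np.sin(p),-np.cos(p)])
    to(*q,z,np.degrees(p)+90)
E
echo
```

jog_arm(
  targets=[
    [0.036,-0.0204,0,0],
    [0.072,-0.0408,0,0],
    [0.108,-0.0612,0,0],
    [0.144,-0.0816,0,0],
    [0.18,-0.102,0,0],
  ],
  fingers=0,
)

```text
time: 0.52
tool_pos: [0.3227, -0.448, 0.2307]
tool_rot: [-0.0, 0.99, 0.144, -0.0]
contact_force: [0.9, 0.0, 0.3]
gripper_width: 0.299
```

jog_arm(
  targets=[
    [0.036,-0.0204,0,0],
    [0.072,-0.0408,0,0],
    [0.108,-0.0612,0,0],
    [0.144,-0.0816,0,0],
    [0.18,-0.102,0,0],
  ],
)

```text
time: 0.93
tool_pos: [0.4662, -0.2986, 0.2309]
tool_rot: [-0.0, 0.99, 0.144, -0.0]
contact_force: [0.1, -0.7, 0.1]
gripper_width: -0.001
```

jog_arm(
  targets=[
    [0.036,-0.0204,0,0],
    [0.072,-0.0408,0,0],
    [0.108,-0.0612,0,0],
    [0.144,-0.0816,0,0],
    [0.18,-0.102,0,0],
  ],
)

```text
time: 1.35
tool_pos: [0.6095, -0.1494, 0.2307]
tool_rot: [-0.0, 0.99, 0.145, -0.0]
contact_force: [0.4, -1.5, 0.1]
gripper_width: 0.001
```

```bash
python3 -c "
from h import *
arc(0,0,.16)"
```

```text
t 1.35 pos [ 0.6095 -0.1494  0.2307] xang 16.6 F [ 0.4 -1.5  0.1] shift [ 0.0454 -0.0241  0.0707] turn -23.2
```

jog_arm(
  targets=[
    [0.023,-0.012,0,-6],
    [0.0455,-0.024,0.01,-12],
    [0.0455,-0.024,0.035,-18],
    [0.0455,-0.024,0.06,-23.2],
    [0.0455,-0.024,0.085,-23.2],
  ],
)

```text
time: 1.77
tool_pos: [0.6456, -0.1146, 0.145]
tool_rot: [-0.0, 0.94, 0.342, -0.0]
contact_force: [0.5, -0.2, 0.4]
gripper_width: 0.001
```

```bash
python3 - <<'E'
from h import *
a=grab('scene','s1.png')[120:250,220:350];b=grab('top','t1.png')[110:240,235:365]
cv2.imwrite('pics/c1.png',np.hstack([cv2.resize(x[:,:,::-1],(400,400),interpolation=cv2.INTER_CUBIC)for x in (a,b)]))
arc(0,0,.106)
E
```

```text
t 1.87 pos [ 0.6417 -0.114   0.1397] xang 39.8 F [-1.2  0.  -0.9] shift [0.004  0.0026 0.0336] turn 0.0
```

View pics/c1.png

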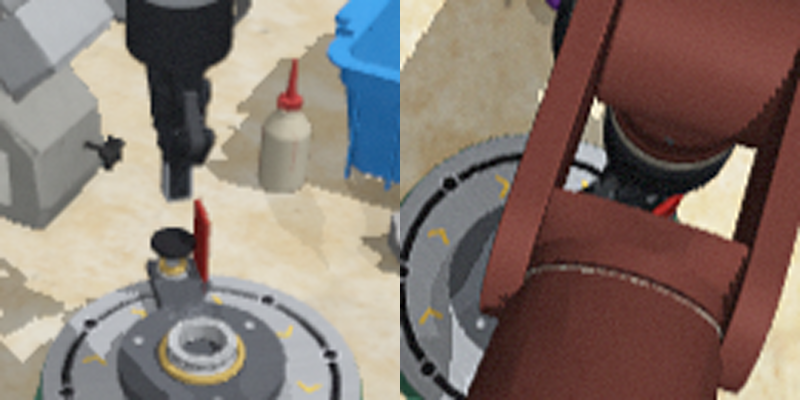

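The crop shows the shut fingertips at (178,195) in the left half, directly above the head at (172,240), with the fin beside them at (202,240). I will let the arm settle and re-read the pose.

jog_arm(
  targets=[
    [0,0,0,0],
    [0,0,0,0],
    [0,0,0,0],
  ],
)

```text
time: 2.12
tool_pos: [0.6467, -0.1159, 0.149]
tool_rot: [0.001, 0.94, 0.34, 0.002]
contact_force: [-0.4, 0.2, 0.1]
gripper_width: 0.002
```

```bash
python3 - <<'E'
from h import *
arc(0,0,.106)
s=manip.state();print(s['joint_vel'].round(3))
t=s['tool_pos'];print(proj('scene',t),'seen',220+178*.325,120+197*.325)
E
```

```text
t 2.12 pos [ 0.6467 -0.1159  0.149 ] xang 39.8 F [-0.4  0.2  0.1] shift [ 0.001  -0.0026  0.043 ] turn -0.0
[-0.    -0.003 -0.001  0.002 -0.002 -0.002]
[276.66643727 181.53807587] seen 277.85 184.025
```

jog_arm(
  targets=[
    [0.0,0,0.008,0],
    [0,0,0.016,0],
    [0,0,0.024,0],
    [0,0,0.03,0],
    [0,0,0.033,0],
  ],
)

```text
time: 2.53
tool_pos: [0.6444, -0.1151, 0.1112]
tool_rot: [-0.001, 0.94, 0.34, -0.001]
contact_force: [-0.1, -0.1, -0.1]
gripper_width: 0.001
```

jog_arm(
  targets=[
    [0,0,0,0],
    [0,0,0,0],
    [0,0,0,0],
  ],
)

```text
time: 2.78
tool_pos: [0.6456, -0.1154, 0.1136]
tool_rot: [0.0, 0.94, 0.34, 0.0]
contact_force: [-0.2, 0.7, -0.3]
gripper_width: -0.0
```

```bash
python3 - <<'E'
from h import *
arc(0,0,.106)
a=grab('scene','s2.png')[150:230,240:320]
cv2.imwrite('pics/c2.png',cv2.resize(a[:,:,::-1],(480,480),interpolation=cv2.INTER_CUBIC))
arc(0,0,.106)
E
```

```text
t 2.78 pos [ 0.6456 -0.1154  0.1136] xang 39.8 F [-0.2  0.7 -0.3] shift [ 0.0017 -0.0014  0.0076] turn -0.0
t 2.83 pos [ 0.6457 -0.1155  0.1138] xang 39.8 F [0.6 0.3 0. ] shift [ 0.0016 -0.0015  0.0078] turn -0.0
```

View pics/c2.png

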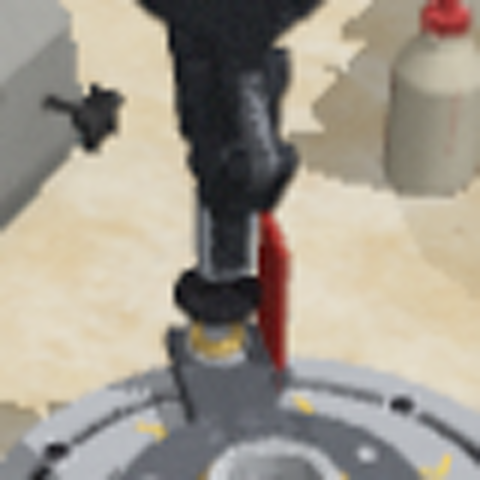

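The tip at (228,275) sits just above the head and is not touching the fin at (272,290); the gripper knuckle is clear. I press now.

jog_arm(
  targets=[
    [0.0,0,0.005,0],
    [0,0,0.01,0],
    [0,0,0.015,0],
    [0,0,0.018,0],
    [0,0,0.018,0],
  ],
)

```text
time: 3.25
tool_pos: [0.6462, -0.1156, 0.0961]
tool_rot: [0.001, 0.94, 0.34, 0.001]
contact_force: [-1.0, 0.2, 8.4]
gripper_width: -0.001
```

```bash
python3 - <<'E'
from h import *
arc(0,0,.095)
arc(0.1,.004,.095)
E
```

```text
t 3.25 pos [ 0.6462 -0.1156  0.0961] xang 39.8 F [-1.   0.2  8.4] shift [ 0.0013 -0.0019  0.0011] turn -0.0
t 3.25 pos [ 0.6462 -0.1156  0.0961] xang 39.8 F [-1.   0.2  8.4] shift [-0.0126 -0.0028  0.0011] turn 5.7
```

jog_arm(
  targets=[
    [-0.004,0,0,0],
    [-0.008,0,0,0],
    [-0.013,-0.0005,0,2.9],
    [-0.018,-0.0013,0,5.7],
    [-0.023,-0.0025,0,8.6],
  ],
)

```text
time: 3.67
tool_pos: [0.6276, -0.1278, 0.0971]
tool_rot: [0.0, 0.963, 0.268, 0.002]
contact_force: [1.3, 3.5, 6.1]
gripper_width: 0.002
```

```bash
python3 - <<'E'
from h import *
arc(0.15,.008,.095)
arc(0.35,.008,.095)
E
```

```text
t 3.67 pos [ 0.6276 -0.1278  0.0971] xang 31.1 F [1.3 3.5 6.1] shift [ 0.0003 -0.0017  0.0021] turn -0.1
t 3.67 pos [ 0.6276 -0.1278  0.0971] xang 31.1 F [1.3 3.5 6.1] shift [-0.0194 -0.0052  0.002 ] turn 11.3
```

jog_arm(
  targets=[
    [-0.005,-0.0015,0,2.9],
    [-0.01,-0.0025,0,5.7],
    [-0.015,-0.0037,0,8.6],
    [-0.0195,-0.005,0,11.4],
    [-0.0195,-0.005,-0.003,11.4],
  ],
)

```text
time: 4.08
tool_pos: [0.6073, -0.1346, 0.0992]
tool_rot: [0.001, 0.985, 0.171, 0.001]
contact_force: [0.3, -1.2, 0.6]
gripper_width: 0.003
```

jog_arm(
  targets=[
    [0,0,-0.006,0],
    [0,0,-0.012,0],
    [0,0,-0.012,0],
    [0,0,-0.012,0],
  ],
)

```text
time: 4.42
tool_pos: [0.607, -0.134, 0.1104]
tool_rot: [0.0, 0.985, 0.172, 0.0]
contact_force: [-0.1, -0.3, 0.3]
gripper_width: 0.002
```

```bash
python3 - <<'E'
from h import *
arc(0.35,.008,.112)
a=grab('scene','s3.png')[150:250,230:330]
cv2.imwrite('pics/c3.png',cv2.resize(a[:,:,::-1],(500,500),interpolation=cv2.INTER_CUBIC))
arc(0.55,.008,.112)
E
```

```text
t 4.42 pos [ 0.607  -0.134   0.1104] xang 19.8 F [-0.1 -0.3  0.3] shift [ 0.0014 -0.0002 -0.0016] turn 0.1
t 4.47 pos [ 0.6067 -0.1339  0.1101] xang 19.8 F [ 0.3 -0.3  0.3] shift [-0.0181 -0.0036 -0.0019] turn 11.5
```

View pics/c3.png

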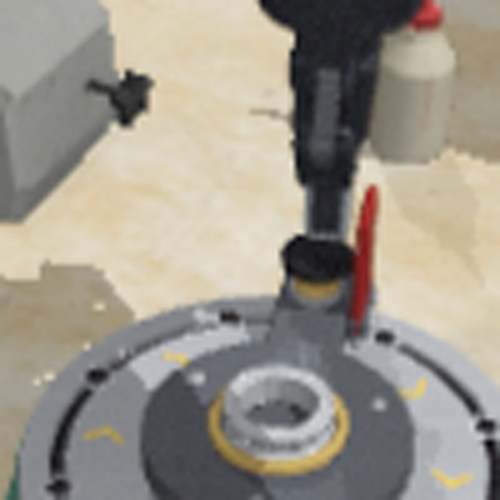

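The table has turned: the head at (316,255) is now between the old hole (230,317) and the next hole (385,337), and the tip lies against the fin. The head has been let go, so I keep pushing the fin from above head height.

jog_arm(
  targets=[
    [-0.004,-0.0005,-0.002,2.3],
    [-0.008,-0.001,-0.002,4.6],
    [-0.0115,-0.002,-0.002,6.9],
    [-0.015,-0.0028,-0.002,9.2],
    [-0.018,-0.0036,-0.002,11.5],
  ],
)

```text
time: 4.88
tool_pos: [0.5889, -0.1366, 0.1119]
tool_rot: [-0.0, 0.997, 0.072, 0.0]
contact_force: [4.4, -0.1, -0.3]
gripper_width: -0.0
```

```bash
python3 - <<'E'
from h import *
arc(0.55,.008,.112)
arc(0.7,.008,.112)
E
```

```text
t 4.88 pos [ 0.5889 -0.1366  0.1119] xang 8.2 F [ 4.4 -0.1 -0.3] shift [-0.0004 -0.0001 -0.0001] turn -0.1
t 4.88 pos [ 0.5889 -0.1366  0.1119] xang 8.2 F [ 4.4 -0.1 -0.3] shift [-0.0152 -0.0024 -0.0002] turn 8.5
```

jog_arm(
  targets=[
    [-0.004,-0.0005,-0.001,2.1],
    [-0.008,-0.001,-0.001,4.2],
    [-0.012,-0.0017,-0.001,6.3],
    [-0.0155,-0.0024,-0.001,8.5],
    [-0.0155,-0.0024,-0.001,8.5],
  ],
)

```text
time: 5.3
tool_pos: [0.5725, -0.1363, 0.1127]
tool_rot: [-0.0, 1.0, -0.002, -0.0]
contact_force: [-0.5, -0.4, 0.6]
gripper_width: -0.0
```

```bash
python3 - <<'E'
from h import *
arc(0.7,.008,.112)
arc(0.785,.008,.112)
E
```

```text
t 5.3 pos [ 0.5725 -0.1363  0.1127] xang -0.2 F [-0.5 -0.4  0.6] shift [0.001  0.0001 0.0007] turn 0.1
t 5.3 pos [ 0.5725 -0.1363  0.1127] xang -0.2 F [-0.5 -0.4  0.6] shift [-0.0074 -0.0009  0.0007] turn 4.9
```

Final stretch in small steps, watching for a force rise.

jog_arm(
  targets=[
    [-0.002,-0.0002,0,1.4],
    [-0.004,-0.0004,0,2.8],
    [-0.0055,-0.0006,0,3.8],
    [-0.007,-0.0008,0,4.9],
    [-0.007,-0.0008,0,4.9],
  ],
)

```text
time: 5.72
tool_pos: [0.5658, -0.1357, 0.1132]
tool_rot: [-0.0, 0.999, -0.045, -0.0]
contact_force: [0.1, 0.3, 0.5]
gripper_width: 0.0
```

```bash
python3 - <<'E'
from h import *
arc(0.785,.008,.112)
a=grab('scene','s4.png')[150:250,230:330]
cv2.imwrite('pics/c4.png',cv2.resize(a[:,:,::-1],(500,500),interpolation=cv2.INTER_CUBIC))
arc(0.785,.008,.112)
E
```

```text
t 5.72 pos [ 0.5658 -0.1357  0.1132] xang -5.1 F [0.1 0.3 0.5] shift [-0.0008 -0.0002  0.0012] turn 0.0
t 5.77 pos [ 0.5658 -0.1357  0.1132] xang -5.1 F [ 0.3 -0.2 -0.9] shift [-0.0008 -0.0003  0.0012] turn 0.1
```

View pics/c4.png

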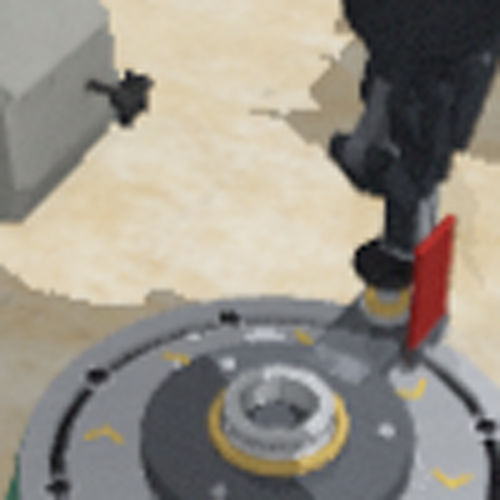

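The head at (384,262) stands over the next hole's place. I push slightly further to feel for the lock.

jog_arm(
  targets=[
    [-0.001,0,0,0.5],
    [-0.002,-0.0002,0,1],
    [-0.002,-0.0002,0,1],
    [-0.002,-0.0002,0,1],
  ],
)

```text
time: 6.1
tool_pos: [0.5641, -0.1354, 0.1133]
tool_rot: [0.0, 0.999, -0.053, 0.0]
contact_force: [1.5, -0.8, -1.4]
gripper_width: 0.002
```

```bash
python3 - <<'E'
from h import *
arc(0.785,.008,.112)
p=PHI-.785
for z in(.106,.098):
  for th in (.72,.75,.785):
    p=PHI-th;print(z,th,proj('scene',[*(C+.1*np.array([np.cos(p),np.sin(p)])),z]))
print('start head proj',proj('scene',[*(C+.1*np.array([np.cos(PHI),np.sin(PHI)])),.106]),'seen 276.2 198.6')
E
```

```text
t 6.1 pos [ 0.5641 -0.1354  0.1133] xang -6.1 F [ 1.5 -0.8 -1.4] shift [ 0.0009 -0.0001  0.0013] turn -0.9
0.106 0.72 [305.68845181 199.88426517]
0.106 0.75 [306.8238543  200.28496943]
0.106 0.785 [308.12940827 200.7789583 ]
0.098 0.72 [305.49671813 202.53841986]
0.098 0.75 [306.62612379 202.93997992]
0.098 0.785 [307.92474668 203.43503683]
start head proj [276.17985306 196.94491487] seen 276.2 198.6
```

jog_arm(
  targets=[
    [-0.001,0,0,0],
    [-0.002,-0.0002,0,0],
    [-0.002,-0.0002,0,0],
    [-0.002,-0.0002,0,0],
  ],
)

```text
time: 6.43
tool_pos: [0.5636, -0.1352, 0.1134]
tool_rot: [0.0, 0.999, -0.053, 0.002]
contact_force: [7.3, -1.6, -5.6]
gripper_width: -0.001
```

```bash
python3 - <<'E'
from h import *
arc(0.785,.008,.112)
E
```

```text
t 6.43 pos [ 0.5636 -0.1352  0.1134] xang -6.1 F [ 7.3 -1.6 -5.6] shift [ 0.0014 -0.      0.0014] turn -0.9
```

The force rose to 7 N while the tip moved only 0.5 mm, so the table is locked. I retreat and verify.

jog_arm(
  targets=[
    [0.002,0,0,0],
    [0.004,0,0,0],
    [0.006,0,0,0],
    [0.006,0,-0.01,0],
    [0.006,0,-0.03,0],
  ],
)

```text
time: 6.85
tool_pos: [0.5659, -0.1348, 0.1409]
tool_rot: [-0.001, 0.999, -0.053, -0.003]
contact_force: [0.1, -0.1, -0.1]
gripper_width: -0.002
```

jog_arm(
  targets=[
    [0,0,-0.03,0],
    [0,0,-0.06,0],
    [0,0,-0.09,0],
    [0,0.035,-0.1,0],
    [0,0.07,-0.1,0],
  ],
)

```text
time: 7.27
tool_pos: [0.5627, -0.2056, 0.2499]
tool_rot: [0.002, 0.999, -0.051, 0.004]
contact_force: [0.1, 0.4, 0.1]
gripper_width: 0.003
```

jog_arm(
  targets=[
    [0,0.04,0,0],
    [0,0.08,0,0],
    [0,0.12,0,0],
    [0,0.16,0,0],
    [0,0.18,0,0],
  ],
)

```text
time: 7.68
tool_pos: [0.5401, -0.3882, 0.2441]
tool_rot: [0.001, 0.999, -0.055, -0.0]
contact_force: [0.1, 0.3, -0.7]
gripper_width: -0.001
```

```bash
python3 - <<'E'
from h import *
b=grab('top','t5.png')[140:270,215:345];a=grab('scene','s5.png')[170:300,220:350]
cv2.imwrite('pics/c5.png',np.hstack([cv2.resize(x[:,:,::-1],(400,400),interpolation=cv2.INTER_CUBIC)for x in (a,b)]))
arc(0.785,.008,.112)
E
```

```text
t 7.78 pos [ 0.5403 -0.3875  0.2437] xang -6.3 F [-0.1  0.5 -0.6] shift [-0.0032 -0.2534  0.1316] turn -1.2
```

View pics/c5.png

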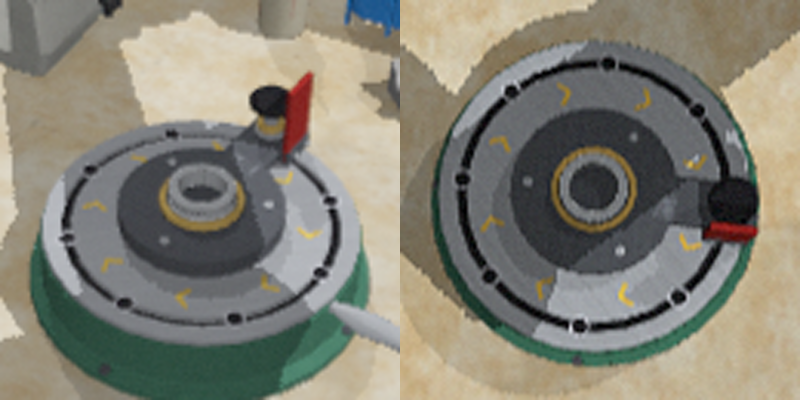

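View pics/s5.png

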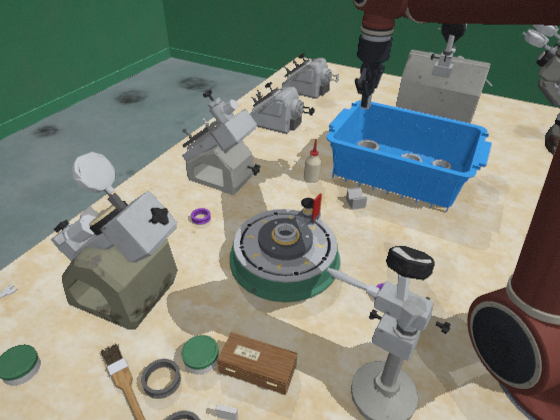

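The head is at scene (307.7,202.8); after the start offset of 1.65 px that fits plunger-up (200.8) and not plunger-down (203.4). The ring is in its nest at (286,232), and the bottle, V-block and tin look unmoved.

```bash
python3 - <<'E'
from h import *
s=.325
for z in(.106,.098):
    d=ray('top',215+332*s,140+200*s,z)[:2]-C;print(z,'r',np.hypot(*d),'turned',PHI-np.arctan2(d[1],d[0]))
print(manip.job_done())
E
```

```text
0.106 r 0.09844917551971692 turned 0.8014111619739367
0.098 r 0.09918413362205547 turned 0.7897113305653226
the job is handed in; nothing more can be done
None
```

The ring was brought round to its next position, one eighth of a turn clockwise, and the job was handed in at about 8 s. I pressed the plunger's head in about 11 mm with the shut fingertips (8.4 N). I turned the table by pushing on the fin, let the head go between the holes, and pushed the fin on to the next hole.

**Lock check:** at the next hole the push force rose to 7 N while the tip moved only 0.5 mm, so the table was locked.

**Final pictures:**
- The head had turned 0.79 to 0.80 rad, against the 0.785 wanted.
- The head's height fits the plunger fully up, but only after correcting the scene camera by the 1.65 px offset seen at the start. Up and down differ by just 2.6 px there, so the picture alone is weak evidence.
- The ring lay in its nest, the things around it looked unmoved, and the gripper was well clear with no contact force.

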